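# Fetch the yellow tape roll from the sloping carousel

## Task

Turn the sloping tape carousel by its orange peg until the yellow tape roll clicks into the open gap of the guard rail at the low front, then slide the roll straight up off its post there and set it down flat in the wooden tray, not letting go of it before it is down. Leave the carousel clicked in that place with the blue roll still on its post, and do not disturb the pottery and paint things on the table.

Things in the scene. Friction and masses are not known exactly. Their poses are not given: they have to be found in the camera images.
- stand: Fixed stand of the sloping tape carousel (dark steel foot plate, grey column). Origin on the table, 125 mm below the centre of the turntable's top face; z up, -x towards the low, open front. The turntable slopes 30 degrees down towards -x: its normal, which is the turning axis and the direction of all posts and the peg, is (-0.5, 0, 0.866) in this frame.
- disc (a point): Centre of the top face of the turntable, a light-wood disc 320 mm across, 12 mm thick. On it, 80 mm from this centre, three aluminium posts 24 mm thick: one at the front, empty at the start, and one 75 degrees to either side with a tape roll each. A post rises from a grey collar 42 mm across, 16 mm high, on which the roll rests, and ends 58 mm above the disc.
- rail (a point): Highest point of the fixed steel guard rail, an 8 mm rod 64 to 72 mm above the disc face. It curves over the side and back posts on an 80 mm radius, so a roll can come off only at the low front, where there is no rail within 63 degrees either side. A strut holds it at the back.
- gate: The fixed front station (red tag at the low edge): the point on the disc face, 80 mm from its centre, where a post stands when it is turned into the gap of the rail. z along the disc's normal (the post), y horizontal along the rim, x up the slope to the centre. A roll seated here has its origin at about z = 16 mm, up to 3 mm off in x and y.
- carousel (a joint): Turntable angle about its normal, 0 at the start, positive counter-clockwise seen from above. Detents at -1.309, 0, +1.309 rad (75 degrees apart); stops at -1.45, 1.45. About 3 N at the peg leaves a detent; past halfway it springs on to the next. +1.309 brings the post on the left (stand's +y) to the front, -1.309 the right one.
- peg (a point): Top of the orange turning peg of the turntable: 16 mm thick round peg, 62 mm tall, standing square to the disc face, 145 mm from the centre, beside the front post at the start. It turns with the disc.
- seat_front (a point): Top centre of the collar of the post that is empty and at the front at the start; moves with the turntable.
- seat_left (a point): Top centre of the collar of the post that is on the stand's +y side at the start; moves with the turntable.
- seat_right (a point): Top centre of the collar of the post that is on the stand's -y side at the start; moves with the turntable.
- yellow_roll: Yellow roll of tape, a ring 60 mm outside, 29 mm inside and 30 mm wide, 50 to 100 g, threaded on the left or the right post. Origin at the centre of its lower face; z along its axis, upwards.
- blue_roll: Blue roll of tape of the same size, on the other post.
- tray: Square open wooden tray, 160 x 160 mm outside, 5 mm walls, 18 mm high, fixed to the table left or right of the carousel. Origin on the table under its centre.
- tray_in (a point): Centre of the tray's inner floor, 5 mm above the table; 150 x 150 mm of floor inside, walls 13 mm above it.
- tub: Pink paint tub, 100 mm across and 90 mm high, on the other side of the carousel from the tray. Origin: centre of its underside.
- cup: Terracotta cup, 72 mm across, 85 mm high. Origin: centre of its underside.
- pot_red: Small red paint pot, 56 mm across, 50 mm high. Origin: centre of its underside.
- pot_green: Small green paint pot, 56 mm across, 50 mm high. Origin: centre of its underside.
- bowl: Terracotta bowl, 120 mm across, 50 mm high. Origin: centre of its underside.
There are look-alikes about, which are no part of the job. What is meant by the yellow_roll is not white, and is the larger of those in its own colour.

How it is judged:
By the outcome, as a careful person would: the job done as asked, in the order asked, and still so for the second after the job is handed in, with the robot touching nothing.
It also fails if it takes over 58 s, if anything falls off the work surface, if the arm or the gripper's body presses on something with over 40 N, if the wrist force passes 120 N, or if a joint passes its speed limit or range.

## Robot

A 7-joint arm with a two-finger parallel gripper is mounted at the origin on the work surface. World frame = base frame: x ahead of the robot, y to its left, z up, the work surface at z = 0. Lengths are in m, angles in rad, forces in N, time in s.
With the tool pointing down it reaches from about 0.4 to 0.9 m from the base axis. Payload 5.6 kg.
Tool frame: the origin (TCP) lies midway between the tips of the shut fingers; the grasp point (between the pads) lies 19 mm behind it; y points along the fingers, z is the direction in which the jaws open and shut, and the axes are right-handed (so a half turn about y gives the same grasp; the last joint's range is limited). The gripper opens to 92 mm and grips with 3 to 60 N. Pads are 20 mm wide; open, the fingers measure 128 mm over their backs; the gripper's body (75 mm by 189 mm) begins 69 mm behind the grasp point.
Start: joints at [1.097, 0.468, -0.012, 1.603, 0.006, 1.071, -0.056], TCP at [0.271, -0.591, 0.215] pointing down, gripper open.
Joint ranges: [-2.53, 2.53], [-0.31, 2.02], [-1.57, 1.55], [0.28, 2.44], [-1.29, 4.43], [0.15, 1.84], [-2.92, 2.92]. Speed limits (rad/s): [2.57, 2.57, 3.14, 3.14, 3.14, 3.14, 3.14].

## Interface

Orientations are given as a 3x3 rotation matrix whose columns are the frame's x, y, z axes.
In Python, from station import env, effector, solver, viewer, workorder, search_frame, tip_of gives the robot as it stands. Calls block until the motion is done:
- env.reach(position, orientation): joint-space move of the TCP to a pose.
- env.movel(position, frame=None, rate=0.15): straight line of the TCP; frame=None keeps the orientation; rate is the mean speed in m/s.
- env.goto_joints(angles): joint-space move.
- effector.release() and effector.grasp(squeeze=None): open the fingers fully, or close them until they stop; squeeze is the grip in N (None keeps the last).
- env.pause(seconds).
- solver.inverse_kinematics(position, orientation): joint angles nearest the present ones, or None.
- env.sense(): the state.
- viewer.read_camera(name): name is "side" or "top"; returns (picture, depth): 480x640x3 uint8, red, green, blue; 480x640 float32, m along the optical axis (not along the pixel's ray), 0 where there is no reading.
- viewer.camera_info(name): a dict with "intrinsics" (3x3 intrinsics, pixels), "dist_coeffs" ([k1, k2, p1, p2, k3] as OpenCV has them; the pictures are not rectified), "eye" and "rotation" of the camera in the world. Camera axes: x right, y up, looking along -z (the intrinsics and any distortion apply to the point x, -y, -z); pixel columns grow to the right and rows downward; lengths in m; the calibration is good to about 2 mm. A picture is of the moment at which its call begins. camera_info takes no time and is no camera call.
A pose or a line that the arm cannot do raises env.PlanningError and nothing moves.
- workorder.finish_job(): hands the job in, once; it reports no verdict.
Trained networks look in the newest picture that a camera, given by its name, has taken for a name from the list of things; names that differ only in an ending like _2 or _b are one class to them, and where a whole thing is asked for, a point or a joint stands for the part that bears it (a point fixed in the world has none). Each returns a list of dicts, best first, with "score" (0 to 1); they miss things now and then, are a little off and sometimes report something else, mostly with a low value. They report only what shows in the picture. A call takes as long as a camera call. They do not tell look-alikes from the thing itself.
- search_frame(camera, name): "at" ([x, y, z] in m, in world coordinates, good to about 4 mm: the middle of the surface that is visible of it).
- tip_of(camera, name): "at" ([x, y, z] in m, in world coordinates, good to about 4 mm: a listed point, or the origin of a listed thing).
The state is a dict: "t": time; "joint_positions": joint angles; "joint_velocities": joint speeds; "tau": joint torques, N m; "ee_pos": TCP position; "tcp_rot": TCP orientation; "wrist_force": force on the tool from outside, world axes, zero at the start; "moment": the same for the moment, N m; "gripper_width": finger opening in m.
Only numpy, scipy, OpenCV 4.12 (cv2) and the standard library are available. Lean on these libraries where they do the work, as an engineer would, in place of code of your own. Each camera call takes 0.05 s, during which the arm holds its last target. There are 200 camera calls.

## Working session

There is one attempt and no reset: what is moved stays moved. The work goes in short steps, each a Python script; the robot and the scene stay as the last script left them, time stands still between calls to the robot, and variables do not carry over. Pictures are saved under pics/ and viewed, about 8 in all and at most 12, crops included, and the job is handed in when it is done.

```bash
ls; mkdir -p pics; cat > h.py <<'E'
import numpy as np, cv2
from station import env, effector, solver, viewer, workorder, search_frame, tip_of
def snap(c,fn=None):
    p,d=viewer.read_camera(c)
    if fn: cv2.imwrite('pics/'+fn,cv2.cvtColor(p,cv2.COLOR_RGB2BGR))
    return p,d
def proj(c,P):
    i=viewer.camera_info(c);R=np.array(i['rotation']);q=(np.atleast_2d(P)-np.array(i['eye']))@R*[1,-1,-1]
    return cv2.projectPoints(q,np.zeros(3),np.zeros(3),np.array(i['intrinsics']),np.array(i['dist_coeffs']))[0][:,0]
def deproj(c,uv,d):
    i=viewer.camera_info(c);R=np.array(i['rotation'])
    n=cv2.undistortPoints(np.array(uv,float).reshape(-1,1,2),np.array(i['intrinsics']),np.array(i['dist_coeffs']))[:,0]
    d=np.ravel(d);return (np.c_[n[:,0],-n[:,1],-np.ones(len(n))]*d[:,None])@R.T+np.array(i['eye'])
E
python3 - <<'E'
from h import *
np.set_printoptions(precision=4,suppress=True)
for c in('side','top'):
    snap(c,c+'0.png'); i=viewer.camera_info(c);print(c,i['eye'],np.array(i['rotation']).tolist(),i['intrinsics'])
    for n in 'stand disc rail gate peg seat_front seat_left seat_right yellow_roll blue_roll tray tray_in tub cup pot_red pot_green bowl'.split():
        print(n,[(np.round(r['at'],4).tolist(),round(r['score'],2),proj(c,r['at'])[0].round().tolist()) for r in tip_of(c,n)[:3]])
print(env.sense()['t'])
E
```

```text
pics
side [0.4734 0.9455 1.2469] [[-0.9971685255848576, 0.04841807581416436, -0.05753800063762058], [-0.0739737517843179, -0.7691503802854036, 0.6347720666142855], [-0.0135209330252434, 0.6372310275255535, 0.7705542173843798]] [[617.3506   0.     322.0736]
 [  0.     617.3506 242.5476]
 [  0.       0.       1.    ]]
stand [([0.6312, 0.0269, -0.0022], 0.69, [293.0, 275.0])]
disc [([0.6308, 0.0285, 0.1293], 0.92, [291.0, 242.0])]
rail [([0.6658, 0.0442, 0.2263], 0.61, [272.0, 219.0]), ([0.6445, -0.3146, 0.0009], 0.27, [301.0, 179.0])]
gate []
peg [([0.4811, -0.0081, 0.1072], 0.58, [355.0, 239.0]), ([0.5884, 0.0997, 0.1263], 0.41, [306.0, 268.0])]
seat_front [([0.5563, 0.0076, 0.0978], 0.84, [323.0, 245.0])]
seat_left [([0.5852, 0.0909, 0.1287], 0.58, [308.0, 264.0])]
seat_right [([0.627, -0.0548, 0.1273], 0.57, [296.0, 217.0])]
yellow_roll [([0.5892, 0.101, 0.1288], 0.83, [305.0, 268.0]), ([0.3824, 0.1248, 0.0196], 0.65, [393.0, 308.0]), ([0.3672, 0.2076, 0.0213], 0.64, [400.0, 339.0])]
blue_roll [([0.6251, -0.0501, 0.1247], 0.92, [296.0, 219.0]), ([0.557, 0.0073, 0.0969], 0.26, [323.0
[... 1437 characters left out ...]
2], 0.44, [264.0, 298.0]), ([0.3833, 0.1262, 0.0164], 0.42, [292.0, 291.0])]
blue_roll [([0.6277, -0.0521, 0.1291], 0.69, [358.0, 199.0])]
tray [([0.429, -0.3716, -0.0016], 0.89, [465.0, 276.0])]
tray_in [([0.4334, -0.3737, 0.0025], 0.68, [466.0, 274.0])]
tub [([0.4739, 0.3495, 0.005], 0.96, [215.0, 258.0]), ([0.6299, -0.0522, 0.1285], 0.32, [358.0, 199.0])]
cup [([0.6656, 0.3391, 0.0002], 0.87, [221.0, 193.0])]
pot_red [([0.6456, -0.3102, 0.0022], 0.88, [443.0, 202.0])]
pot_green [([0.668, -0.4068, -0.0032], 0.7, [475.0, 195.0]), ([0.6301, -0.0557, 0.1317], 0.44, [360.0, 198.0])]
bowl [([0.5964, 0.5255, -0.0007], 0.98, [158.0, 216.0]), ([0.6635, -0.4095, -0.0019], 0.29, [476.0, 197.0])]
1.8
```

View pics/side0.png

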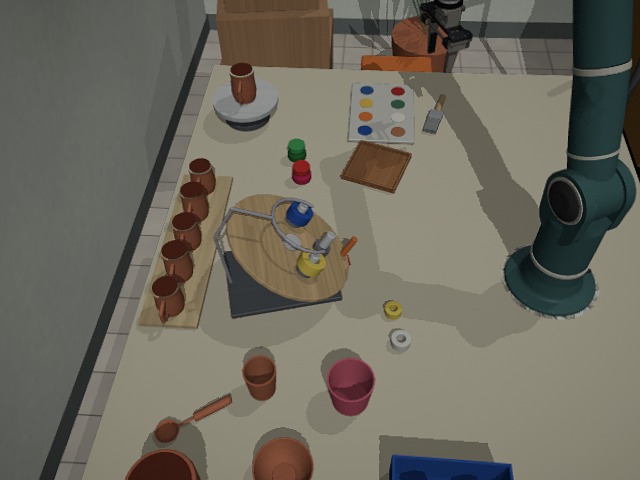

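View pics/top0.png

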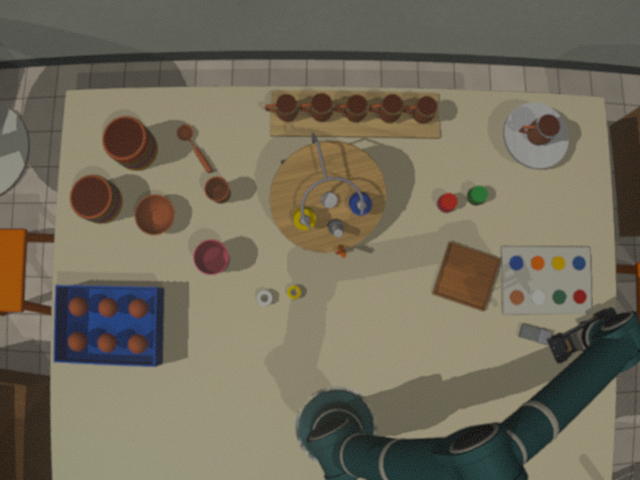

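```bash
python3 - <<'E'
import cv2
import numpy as np
a=cv2.imread('pics/side0.png')[170:360,230:430];b=cv2.imread('pics/top0.png')[150:310,240:400]
a=cv2.resize(a,None,fx=2.5,fy=2.5);a=a[:475];b=cv2.resize(b,(300,300))
c=np.zeros((475,800,3),np.uint8);c[:,:500]=a;c[:300,500:]=b
cv2.imwrite('pics/crop0.png',c)
E
```

```text
(no output)
```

View pics/crop0.png

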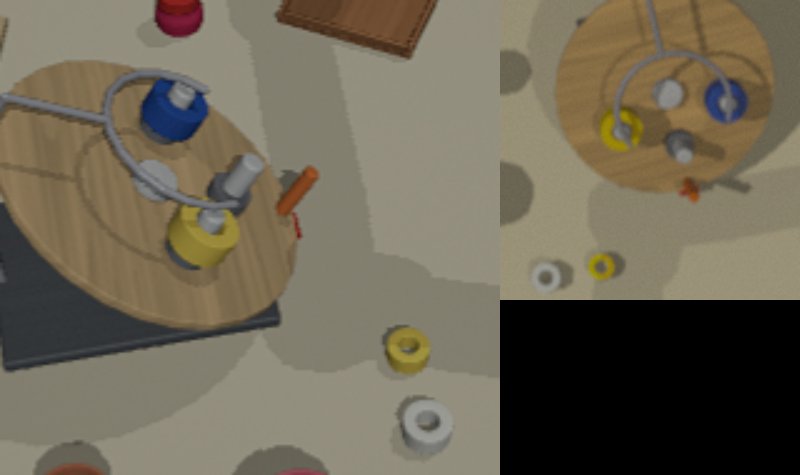

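Scene:
- **Side view:** turntable centre near (291,242), peg (350,242), front post (323,245), tray (375,166), tub (350,390).
- **Yellow candidates (side view):** the roll on the left post at (308,262) and a small yellow roll on the table at (393,308). There is also a white roll at (400,339).
- **Choice:** the one on the post is larger and threaded, and the enlarged crop confirms it. It sits on the left post, so the turn is +1.309.

Next I fit a geometric model and check it.

```bash
cat > fit.py <<'E'
from h import *
from scipy.optimize import least_squares
np.set_printoptions(precision=4,suppress=True)
def frame(yaw):
    c,s=np.cos(yaw),np.sin(yaw);Rz=np.array([[c,-s,0],[s,c,0],[0,0,1]])
    ex=Rz@[.8660254,0,.5];n=Rz@[-.5,0,.8660254];return np.c_[ex,np.cross(n,ex),n]  # x up slope, y left, z normal
def pt(p,r,ang,h): # ang: from front (-x), ccw positive
    F=frame(p[3]);a=np.pi+ang;return p[:3]+F@[r*np.cos(a),r*np.sin(a),h]
A75=np.radians(75)
E
python3 - <<'E'
from fit import *
obs=[]
for k in range(2):
  for c in('side','top'):
    snap(c)
    for n in 'stand disc rail peg seat_front seat_left seat_right yellow_roll blue_roll tray_in'.split():
        r=tip_of(c,n)
        if r and r[0]['score']>.5: obs.append((n,np.array(r[0]['at'])))
def model(p):
    return dict(stand=p[:3]-[0,0,.125],disc=p[:3],rail=pt(p,.08,np.pi,.072),peg=pt(p,.145,p[4],.062),seat_front=pt(p,.08,0,.016),
     seat_left=pt(p,.08,-A75,.016),seat_right=pt(p,.08,A75,.016),yellow_roll=pt(p,.08,-A75,.016),blue_roll=pt(p,.08,A75,.016))
o=[x for x in obs if x[0] not in('tray_in',)]
s=least_squares(lambda p:np.concatenate([model(p)[n]-a for n,a in o]),[.63,.03,.125,.26,.1],loss='soft_l1',f_scale=.004)
p=s.x;print('p',p)
for n in model(p): 
    q=[a for m,a in o if m==n]; 
    if q: print(n,len(q),(np.mean(q,0)-model(p)[n])*1000)
print('tray_in',[a for n,a in obs if n=='tray_in'])
np.save('p.npy',p)
# depth check of disc plane, tray
for c in('side','top'):
    pic,d=viewer.read_camera(c)
    g=np.array([pt(p,r,a,0) for r in(.12,.135,.148) for a in np.arange(-2.6,2.61,.2) if abs(a-p[4])>.25])
    uv=proj(c,g).round().astype(int);dd=d[uv[:,1],uv[:,0]]
    P=deproj(c,uv,dd);h=(P-p[:3])@frame(p[3])[:,2];A=np.c_[(P-p[:3])@frame(p[3])[:,:2],np.ones(len(P))]
    ok=(abs(h)<.012)&(dd>0);co=np.linalg.lstsq(A[ok],h[ok],rcond=None)[0];print(c,'plane',ok.sum(),len(ok),co,'med',np.median(h[ok]))
    im=cv2.cvtColor(pic,cv2.COLOR_RGB2BGR)
    ring=[pt(p,.16,a,0) for a in np.arange(0,6.3,.1)];im=cv2.resize(im,None,fx=4,fy=4)
    def dr(P,col):
        for u in proj(c,P): cv2.circle(im,tuple(int(v) for v in (u+.5)*4),2,col,-1)
    dr(ring,(255,0,255))
    for a in(-A75,0,A75): dr([pt(p,.08,a,.058)],(0,0,255));dr([pt(p,.08+.03*np.cos(t),a,.046)*0+pt(p,.08,a,.046)+frame(p[3])@[.03*np.cos(t),.03*np.sin(t),0] for t in np.arange(0,6.3,.4)],(0,255,0))
    dr([pt(p,.145,p[4],0),pt(p,.145,p[4],.062)],(255,255,0)); dr([pt(p,.08,np.pi,.072)],(0,0,255))
    u=(proj(c,p[:3])[0]*4).astype(int);cv2.imwrite(f'pics/ov_{c}.png',im[u[1]-260:u[1]+320,u[0]-330:u[0]+390])
    # tray by colour: depth-based
    b=np.median([a for n,a in obs if n=='tray_in'],0);u=proj(c,b)[0].astype(int)
    m=np.zeros(d.shape,np.uint8);hsv=cv2.cvtColor(pic,cv2.COLOR_RGB2HSV)
    w=60;sub=hsv[u[1]-w:u[1]+w,u[0]-w:u[0]+w];m=((sub[...,1]>90)&(sub[...,0]<20)).astype(np.uint8)
    m=cv2.morphologyEx(m,cv2.MORPH_OPEN,np.ones((5,5)));nl,l=cv2.connectedComponents(m);m=(l==l[w,w]).astype(np.uint8)
    yy,xx=np.nonzero(m);xy=np.c_[xx+u[0]-w,yy+u[1]-w];P=deproj(c,xy,d[xy[:,1],xy[:,0]])
    P=P[(P[:,2]<.03)];print(c,'tray rect',cv2.minAreaRect(P[:,:2].astype(np.float32)*1000),'z pct',np.percentile(P[:,2],[5,50,95]))
E
```

```text
p [ 0.6313  0.0293  0.1244  0.2763 -0.017 ]
stand 4 [ 0.6709 -2.2376 -1.1018]
disc 4 [-1.3791  0.8874  1.3982]
rail 4 [0.3759 1.0343 2.6193]
peg 4 [2.1119 0.4705 1.9691]
seat_front 3 [ 0.6808 -1.5495 -0.2666]
seat_left 4 [ 2.1967  0.2917 -0.7305]
seat_right 4 [ 0.5915 -3.7955  0.3695]
yellow_roll 4 [-165.1783   83.9667  -80.3055]
blue_roll 3 [-1.3668 -0.9788 -0.9805]
tray_in [array([ 0.5951,  0.5271, -0.0017]), array([ 0.4319, -0.3713,  0.0041]), array([ 0.4311, -0.3735,  0.0021])]
side plane 59 72 [ 0.0066 -0.0021  0.0001] med 6.617776328453481e-05
side tray rect ((432.94561767578125, -373.2886962890625), (170.9011993408203, 168.77447509765625), 72.07733154296875) z pct [-0.0001  0.0055  0.0182]
top plane 69 72 [ 0.0031 -0.0028  0.0025] med 0.0022932255542832234
top tray rect ((427.7774963378906, -376.09039306640625), (166.3383026123047, 162.14114379882812), 71.96363830566406) z pct [-0.0009  0.0068  0.0194]
```

View overlay.

```bash
python3 - <<'E'
import cv2,numpy as np
a=cv2.imread('pics/ov_side.png');b=cv2.imread('pics/ov_top.png');print(a.shape,b.shape)
c=np.hstack([a[:580,100:560],b[:580,160:580]]);cv2.imwrite('pics/ov.png',cv2.resize(c,(800,int(580*800/c.shape[1]))))
E
```

```text
(580, 720, 3) (580, 720, 3)
```

View pics/ov.png

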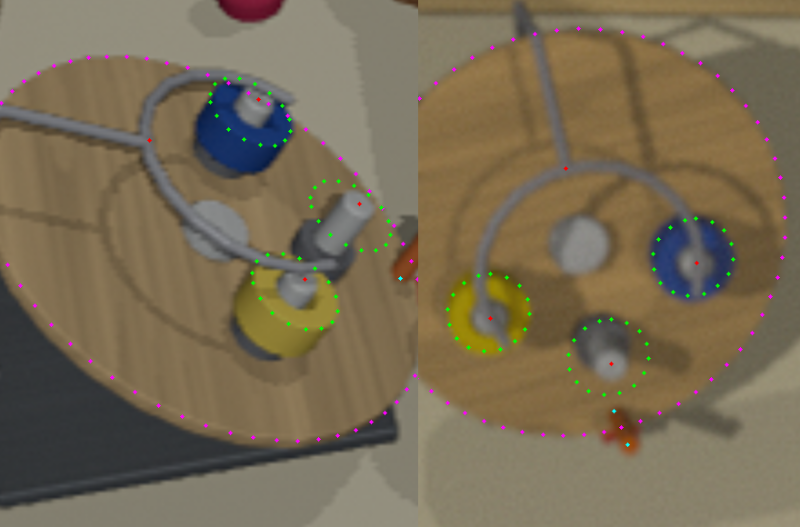

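```bash
cat > plan.py <<'E'
from fit import *
p=np.load('p.npy')
def toolR(ang,flip=False):
    """fingers along -n, jaws (tool z) tangential at angle ang from front"""
    F=frame(p[3]);a=np.pi+ang;t=F@[-np.sin(a),np.cos(a),0]
    if flip:t=-t
    y=-F[:,2];return np.c_[np.cross(y,t),y,t]
def downR(th):
    z=np.array([np.cos(th),np.sin(th),0]);y=np.array([0,0,-1.]);return np.c_[np.cross(y,z),y,z]
E
python3 - <<'E'
from plan import *
print('cur R',env.sense()['tcp_rot'])
for f in(0,1):
    for lab,r,a,h in[('peg0',.145,0,.022),('peg0up',.145,0,.13),('peg45',.145,.7,.022),('peg75',.145,A75,.022),('peg75up',.145,A75,.13),('roll',.08,0,.022),('rollup',.08,0,.14)]:
        print(f,lab,solver.inverse_kinematics(pt(p,r,a,h),toolR(a,f)))
for k in range(8):
    th=np.radians(72-45+45*k) if 0 else np.radians(27+90*k)
    if k<4: print('tray',k,solver.inverse_kinematics([.432,-.373,.012],downR(th)),solver.inverse_kinematics([.432,-.373,.15],downR(th)))
E
```

```text
cur R [[-0.9087 -0.      0.4175]
 [-0.4175 -0.     -0.9087]
 [ 0.     -1.      0.    ]]
0 peg0 [ 1.1345  0.8706 -1.32    2.3779  1.7946  0.6228 -2.7669]
0 peg0up None
0 peg45 [ 1.0307  0.5894 -0.9313  2.2248  1.2377  0.1972 -1.4819]
0 peg75 [ 0.7341  0.4825 -0.5691  2.046  -0.06    0.2248  0.3474]
0 peg75up [ 0.8033  0.2398 -0.5331  2.0773 -0.3809  0.4409  0.636 ]
0 roll [ 0.7852  0.4962 -0.8986  2.2643  1.4404  0.2222 -2.6229]
0 rollup [ 0.6511  0.0549 -0.5943  2.3117 -0.4545  0.3176 -0.8296]
1 peg0 [ 1.1345  0.8706 -1.32    2.3779  1.7946  0.6228  0.3747]
1 peg0up None
1 peg45 [ 1.269   0.9241 -1.3298  2.2149  1.5394  0.594   1.5149]
1 peg75 [ 0.337   0.4107 -0.085   2.071  -0.8518  0.3045 -2.085 ]
1 peg75up [ 0.3802  0.1926 -0.0583  2.1025 -0.6247  0.4844 -2.2962]
1 roll [ 0.7852  0.4962 -0.8986  2.2643  1.4404  0.2222  0.5187]
1 rollup [ 0.2949  0.0293 -0.2367  2.3302 -0.5194  0.3245  2.3632]
tray 0 [ 0.9146  0.6506 -0.3373  1.9018  0.3399  0.645   0.8383] [ 0.9755  0.4514 -0.4097  1.836   0.2237  0.8995  0.9337]
tray 1 [ 1.5143  1.2069 -1.3398  1.8658  1.2738  1.2575  1.7805] [ 1.5291  0.8781 -1.3261  1.804   0.9118  1.2356  1.9714]
tray 2 [ 0.4891  0.6227  0.212   1.9315 -0.2162  0.609  -1.8301] [ 0.4861  0.4107  0.2112  1.8696 -0.1095  0.8724 -1.9196]
tray 3 [ 0.7104  0.6198 -0.0729  1.916   0.0741  0.6083 -0.5094] [ 0.7332  0.4152 -0.1002  1.8526  0.0525  0.8764 -0.4917]
```

The model overlays both pictures to within 2–3 mm: the rim, the post tops, the rail top at about (149,140) and (566,168), and the roll faces all line up. The peg stands straight in front of the front post, at angle about 0. Next I scan for reachable tool poses.

```bash
cat >> plan.py <<'E'
def R_(tilt,psi):
    """tool y = down, leaning in the stand's x-z plane by tilt (30deg = -normal); jaw axis z at psi about it from stand +y (horizontal)"""
    c,s=np.cos(p[3]),np.sin(p[3]);ex=np.array([c,s,0]);ey=np.array([-s,c,0]);ez=np.array([0,0,1.])
    y=np.sin(tilt)*ex-np.cos(tilt)*ez;u=np.cross(ey,y) # u: roughly +-x
    z=np.cos(psi)*ey+np.sin(psi)*u;return np.c_[np.cross(y,z),y,z]
def push_tcp(R,ang,gap,axis,half,h=.03,sgn=1):
    m=R[:,axis]*sgn # direction of push
    return pt(p,.145,ang,h)-m*(half+.008+gap)
E
python3 - <<'E'
from plan import *
ik=solver.inverse_kinematics
d=np.radians
print('PUSH tilt psi axis sgn maxjump minmargin')
lo=np.array([-2.53,-.31,-1.57,.28,-1.29,.15,-2.92]);hi=np.array([2.53,2.02,1.55,2.44,4.43,1.84,2.92])
res=[]
for tilt in(30,22,15):
  for psi in range(-180,180,20):
    R=R_(d(tilt),d(psi))
    for axis,half in((0,.011),(2,.02)):
      for sgn in(1,-1):
        F=frame(p[3]);want=pt(p,.145,.65,0)-pt(p,.145,.6,0);want/=np.linalg.norm(want)
        if R[:,axis]@want*sgn<.9: continue
        P=[push_tcp(R,0,.04,axis,half,sgn=sgn)-R[:,1]*.08]+[push_tcp(R,0,.04,axis,half,sgn=sgn)]+[push_tcp(R,a,0,axis,half,sgn=sgn) for a in(0,.25,.5,.75,1,1.25)]
        q=[ik(x,R) for x in P]
        n=sum(v is None for v in q)
        qq=np.array([v for v in q if v is not None])
        if len(qq)>1: res.append((n,np.abs(np.diff(qq,axis=0)).max(),np.minimum(qq-lo,hi-qq).min(),tilt,psi,axis,sgn))
for r in sorted(res)[:12]: print(np.round(r,2))
print('ROLL')
res=[]
for tilt in(30,):
  for psi in range(-180,180,10):
    R=R_(d(30),d(psi));q=[ik(pt(p,.08,0,h),R) for h in(.14,.11,.08,.05,.022)]
    n=sum(v is None for v in q);qq=np.array([v for v in q if v is not None])
    if len(qq)>1: res.append((n,np.abs(np.diff(qq,axis=0)).max(),np.minimum(qq-lo,hi-qq).min(),psi))
for r in sorted(res)[:16]: print(np.round(r,2))
E
```

```text
PUSH tilt psi axis sgn maxjump minmargin
[  0.     0.29   0.07  15.   140.     0.    -1.  ]
[   0.      0.34    0.11   15.   -160.      2.      1.  ]
[  0.     0.36   0.08  15.   120.     0.    -1.  ]
[  0.     0.38   0.09  15.   -40.     0.     1.  ]
[  0.     0.39   0.11  15.   -60.     0.     1.  ]
[   0.      0.42    0.08   15.   -140.      2.      1.  ]
[ 0.    0.54  0.14 15.   20.    2.   -1.  ]
[ 0.    0.82  0.1  15.   40.    2.   -1.  ]
[   0.      2.37    0.01   22.   -160.      2.      1.  ]
[ 1.    0.27  0.04 22.   20.    2.   -1.  ]
[  1.     0.89   0.03  22.   -60.     0.     1.  ]
[  1.     0.95   0.01  22.   -40.     0.     1.  ]
ROLL
[0.   0.79 0.01 0.  ]
[  0.     0.84   0.   -10.  ]
[  0.    0.9   0.  -20. ]
[ 0.    0.97  0.03 10.  ]
[  0.     0.97   0.   -70.  ]
[  0.     0.99   0.   -30.  ]
[  0.     0.99   0.   -80.  ]
[  0.     1.04  -0.   -90.  ]
[  0.     1.08  -0.   -40.  ]
[   0.      1.11   -0.   -100.  ]
[  0.     1.17  -0.   -50.  ]
[   0.      1.18   -0.   -110.  ]
[  0.     1.25  -0.   -60.  ]
[   0.      2.57    0.   -130.  ]
[   0.      2.57   -0.   -120.  ]
[   0.      2.57    0.   -160.  ]
```

```bash
cat > s1.py <<'E'
from plan import *
d=np.radians
R=R_(d(15),d(-160));ax=dict(axis=2,half=.018,sgn=1)
def st(l):
    s=env.sense();print(l,round(s['t'],2),s['ee_pos'],'F',s['wrist_force'],'q',s['joint_positions'],'w',round(s['gripper_width'],4))
effector.grasp(5)
env.reach([.36,-.25,.30],R_(0,d(-160)));st('via')
pre=push_tcp(R,0,.03,**ax)
env.reach(pre-R[:,1]*.09,R);st('up')
env.movel(pre,rate=.15);st('pre')
for a in(-.05,.2,.4):
    env.movel(push_tcp(R,a,0,**ax),rate=.08);st(a)
viewer.read_camera('top');r=tip_of('top','peg');print(r[:1],[pt(p,.145,a,.062) for a in(0,.4,1.309)])
snap('side','push.png')
E
python3 s1.py
```

```text
via 6.8 [ 0.3598 -0.2512  0.2998] F [0.268  0.5233 0.6369] q [ 0.748   0.0279 -0.2178  1.973   0.0067  1.1415 -0.4201] w 0.0002
up 8.03 [0.4423 0.0291 0.1602] F [0.5313 0.3334 0.7003] q [ 0.452   0.1162 -0.5826  2.2915  0.0507  0.4939 -1.1079] w 0.0002
pre 8.78 [0.4643 0.0363 0.0734] F [ 0.3053 -0.202  -0.8477] q [ 0.2421  0.3281 -0.407   2.3173  0.3377  0.2749 -1.3886] w 0.0006
-0.05 9.22 [0.4795 0.0186 0.0762] F [-0.1639 -0.0629 -0.2243] q [ 0.3109  0.3461 -0.4329  2.2823  0.322   0.2976 -1.3241] w 0.0004
0.2 9.82 [ 0.4905 -0.0146  0.0766] F [-2.5828  0.9487  0.4199] q [ 0.4235  0.3697 -0.4698  2.2506  0.3004  0.3192 -1.2174] w 0.0005
0.4 10.32 [ 0.5061 -0.0392  0.0813] F [-1.3703  0.7634 -0.9244] q [ 0.4986  0.3898 -0.4955  2.2078  0.2849  0.3497 -1.1439] w 0.0007
[{'at': [0.5055, -0.0635, 0.1104], 'score': 0.7}] [array([ 0.4807, -0.0134,  0.1056]), array([ 0.5056, -0.0651,  0.1113]), array([ 0.6084, -0.1228,  0.1593])]
```

The peg reads (0.5055,-0.0635), against a model prediction of (0.5056,-0.0651) at 0.4 rad, so it is following. I continue the push, then back off.

```bash
cat > s2.py <<'E'
exec(open('s1.py').read().split("effector.grasp")[0])
for a in(.6,.8,1.0,1.15,1.26):
    env.movel(push_tcp(R,a,0,**ax),rate=.08);st(a)
env.pause(.3)
env.movel(push_tcp(R,1.26,.02,**ax),rate=.1)
env.movel(env.sense()['ee_pos']-R[:,1]*.11,rate=.15);st('off')
snap('side','turned.png')
for c in('side','top'):
    if c=='top': snap(c)
    for n in('peg','yellow_roll','blue_roll','seat_front','seat_left','seat_right'):
        print(c,n,[(np.round(r['at'],4),round(r['score'],2)) for r in tip_of(c,n)[:2]])
print('exp peg',pt(p,.145,1.309,.062),'roll',pt(p,.08,0,.016),'blue',pt(p,.08,2*A75,.016))
E
python3 s2.py
```

```text
0.6 10.98 [ 0.5255 -0.0612  0.0887] F [-0.9201 -1.144   0.1498] q [ 0.5542  0.4101 -0.5146  2.1538  0.2717  0.3903 -1.0852] w 0.0006
0.8 11.49 [ 0.5463 -0.0777  0.0976] F [-0.6299  0.5377  0.1476] q [ 0.5874  0.4302 -0.5273  2.094   0.261   0.4383 -1.043 ] w 0.0004
1.0 12.0 [ 0.5696 -0.0894  0.1087] F [ 0.2159  0.0493 -0.4544] q [ 0.6012  0.4491 -0.534   2.0292  0.2534  0.4894 -1.0169] w 0.0009
1.15 12.43 [ 0.5885 -0.0949  0.1183] F [ 0.1668 -0.1646 -0.2161] q [ 0.6006  0.4625 -0.5359  1.9784  0.2497  0.5285 -1.0069] w 0.0004
1.26 12.78 [ 0.6027 -0.0968  0.1258] F [ 0.1003 -0.0942  0.6534] q [ 0.595   0.4718 -0.5362  1.9407  0.248   0.5571 -1.0044] w 0.0008
off 14.31 [ 0.5632 -0.088   0.2297] F [-0.6596  0.6525  0.0368] q [ 0.7162  0.2713 -0.6438  1.9392  0.0945  0.7422 -0.8978] w 0.0008
side peg [(array([ 0.6062, -0.1187,  0.1625]), 0.88)]
side yellow_roll [(array([0.3844, 0.1263, 0.0176]), 0.67), (array([0.367, 0.208, 0.021]), 0.65)]
side blue_roll [(array([0.6894, 0.002 , 0.1726]), 0.66)]
side seat_front [(array([ 0.624 , -0.0539,  0.1254]), 0.93), (array([ 0.6352,  0.0304, -0.0039]), 0.26)]
side seat_left [(array([0.5562, 0.008 , 0.1011]), 0.55)]
side seat_right [(array([ 0.6922, -0.001 ,  0.1708]), 0.7)]
top peg [(array([ 0.6059, -0.1218,  0.1612]), 0.91)]
top yellow_roll [(array([0.3815, 0.1251, 0.0189]), 0.66), (array([0.3647, 0.2059, 0.0201]), 0.61)]
top blue_roll [(array([0.6924, 0.0025, 0.1769]), 0.55), (array([0.6922, 0.0026, 0.1738]), 0.33)]
top seat_front [(array([ 0.6298, -0.0544,  0.1278]), 0.58), (array([ 0.4324, -0.374 ,  0.0022]), 0.56)]
top seat_left [(array([0.5626, 0.0073, 0.0973]), 0.72)]
top seat_right [(array([0.6939, 0.0011, 0.175 ]), 0.72)]
exp peg [ 0.6084 -0.1228  0.1593] roll [0.557  0.0082 0.0982] blue [0.6922 0.005  0.1729]
```

View pics/turned.png

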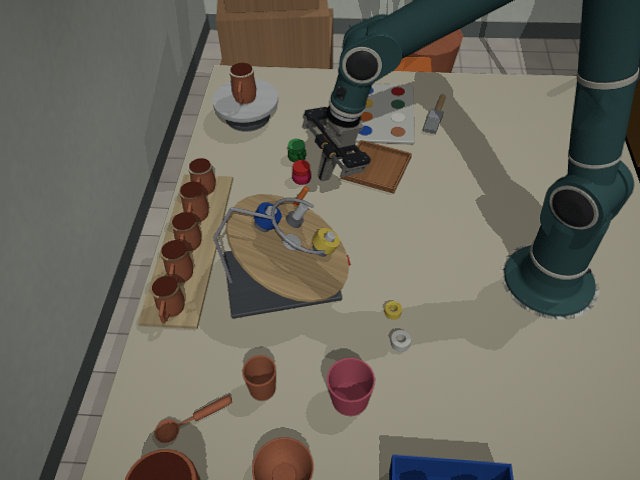

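The carousel clicked: the peg reads (0.606,-0.120), expected (0.608,-0.123). In the side picture the yellow roll is at the front at (326,241) and blue is behind at (267,216), both on their posts. Next I check the roll height from depth and plan the grasp. Tilting about the jaw axis keeps the pads parallel to the roll, so I can pick an easy tilt.

```bash
python3 - <<'E'
from plan import *
d=np.radians;ik=solver.inverse_kinematics
F=frame(p[3]);c0=pt(p,.08,0,0)
for c in('side','top'):
    pic,dep=viewer.read_camera(c);h=cv2.cvtColor(pic,cv2.COLOR_RGB2HSV)
    u=proj(c,pt(p,.08,0,.046))[0].astype(int);yy,xx=np.mgrid[u[1]-22:u[1]+22,u[0]-22:u[0]+22]
    m=(abs(h[yy,xx,0].astype(int)-27)<7)&(h[yy,xx,1]>120);xy=np.c_[xx[m],yy[m]]
    L=(deproj(c,xy,dep[xy[:,1],xy[:,0]])-c0)@F;L=L[np.abs(L).max(1)<.08]
    t=L[L[:,2]>np.percentile(L[:,2],95)-.006];print(c,len(L),'top h',np.median(t[:,2]),'top-face mid xy',(t[:,:2].max(0)+t[:,:2].min(0))/2)
lo=np.array([-2.53,-.31,-1.57,.28,-1.29,.15,-2.92]);hi=np.array([2.53,2.02,1.55,2.44,4.43,1.84,2.92])
for tilt in(10,15,20,25):
  for psi in(0,180):
    R=R_(d(tilt),d(psi))
    q=[ik(pt(p,.08,0,.016)+F[:,2]*h-R[:,1]*b for_ if 0 else pt(p,.08,0,.016)+F[:,2]*h,R) for h in(.006,.03,.06,.09)] if 0 else [ik(pt(p,.08,0,.016+.006+h),R) for h in(0,.03,.06,.09)]
    qq=[v for v in q if v is not None];print(tilt,psi,len(qq),np.round(np.abs(np.diff(qq,axis=0)).max(),2) if len(qq)>1 else '',[np.minimum(v-lo,hi-v).min().round(2) for v in qq],np.round(qq[0],2) if qq else '')
E
```

```text
File "<stdin>", line 14
    q=[ik(pt(p,.08,0,.016)+F[:,2]*h-R[:,1]*b for_ if 0 else pt(p,.08,0,.016)+F[:,2]*h,R) for h in(.006,.03,.06,.09)] if 0 else [ik(pt(p,.08,0,.016+.006+h),R) for h in(0,.03,.06,.09)]
          ^^^^^^^^^^^^^^^^^^^^^^^^^^^^^^^^^^^^^^^^^^^^^^^^^^^^^^^^^^^^^^^^^^^^^^^^^^^
SyntaxError: invalid syntax. Perhaps you forgot a comma?
```

```bash
cat >> plan.py <<'E'
def grasp_tcp(R,hg): return pt(p,.08,0,.016+hg)+R[:,1]*.019   # grasp point on the post axis, hg above the roll's lower face
E
python3 - <<'E'
from plan import *
d=np.radians;ik=solver.inverse_kinematics
F=frame(p[3]);c0=pt(p,.08,0,0)
for c in('side','top'):
    pic,dep=viewer.read_camera(c);h=cv2.cvtColor(pic,cv2.COLOR_RGB2HSV)
    u=proj(c,pt(p,.08,0,.046))[0].astype(int);yy,xx=np.mgrid[u[1]-22:u[1]+22,u[0]-22:u[0]+22]
    m=(abs(h[yy,xx,0].astype(int)-27)<7)&(h[yy,xx,1]>120);xy=np.c_[xx[m],yy[m]]
    L=(deproj(c,xy,dep[xy[:,1],xy[:,0]])-c0)@F;L=L[np.abs(L).max(1)<.08]
    t=L[L[:,2]>np.percentile(L[:,2],95)-.006];print(c,len(L),'top h',np.median(t[:,2]),'mid xy',(t[:,:2].max(0)+t[:,:2].min(0))/2)
lo=np.array([-2.53,-.31,-1.57,.28,-1.29,.15,-2.92]);hi=np.array([2.53,2.02,1.55,2.44,4.43,1.84,2.92])
for tilt in(10,15,20,25):
  for psi in(0,180):
    R=R_(d(tilt),d(psi));q=[ik(grasp_tcp(R,.024+h),R) for h in(0,.03,.06,.09)]
    qq=[v for v in q if v is not None];print(tilt,psi,len(qq),np.round(np.abs(np.diff(qq,axis=0)).max(),2) if len(qq)>1 else '',[np.minimum(v-lo,hi-v).min().round(2) for v in qq],np.round(qq[0],2) if qq else '')
E
```

```text
side 420 top h 0.045937037067293254 mid xy [0.0068 0.0208]
top 360 top h 0.050845266658379074 mid xy [-0.0006 -0.0011]
10 0 4 0.09 [np.float64(0.41), np.float64(0.4), np.float64(0.39), np.float64(0.37)] [ 0.77  0.64 -1.04  2.03  0.83  0.74  1.1 ]
10 180 4 0.06 [np.float64(0.39), np.float64(0.38), np.float64(0.37), np.float64(0.36)] [ 0.36  0.43 -0.49  2.05  0.31  0.55 -1.62]
15 0 4 0.11 [np.float64(0.35), np.float64(0.34), np.float64(0.33), np.float64(0.32)] [ 0.79  0.6  -1.02  2.09  0.87  0.61  1.06]
15 180 4 0.07 [np.float64(0.28), np.float64(0.32), np.float64(0.31), np.float64(0.3)] [ 0.36  0.4  -0.47  2.11  0.29  0.43 -1.59]
20 0 4 0.14 [np.float64(0.29), np.float64(0.28), np.float64(0.27), np.float64(0.26)] [ 0.79  0.56 -0.98  2.15  0.94  0.47  1.  ]
20 180 4 0.08 [np.float64(0.14), np.float64(0.2), np.float64(0.25), np.float64(0.24)] [ 0.36  0.38 -0.44  2.17  0.25  0.29 -1.55]
25 0 4 0.19 [np.float64(0.16), np.float64(0.2), np.float64(0.21), np.float64(0.21)] [ 0.76  0.5  -0.9   2.21  1.04  0.31  0.9 ]
25 180 4 0.11 [np.float64(0.01), np.float64(0.07), np.float64(0.13), np.float64(0.19)] [ 0.36  0.36 -0.41  2.23  0.18  0.16 -1.47]
```

```bash
cat > s3.py <<'E'
from plan import *
d=np.radians;n=frame(p[3])[:,2];R=R_(d(18),d(180));HG=.025
def st(l):
    s=env.sense();print(l,round(s['t'],2),s['ee_pos'],'F',s['wrist_force'],'w',round(s['gripper_width'],4),flush=True)
if __name__=='__main__':
    effector.release()
    env.reach(grasp_tcp(R,HG+.09),R);st('above')
    env.movel(grasp_tcp(R,HG),rate=.1);st('down')
    effector.grasp(20);st('grip')
    env.movel(grasp_tcp(R,HG+.015),rate=.05);st('lift15')
    env.movel(grasp_tcp(R,HG+.065),rate=.08);st('lift65')
    snap('side','lift.png')
    for c in('side','top'):
        if c=='top':snap(c)
        for k in('peg','blue_roll','yellow_roll'): print(c,k,[(np.round(r['at'],4),round(r['score'],2)) for r in tip_of(c,k)[:2]])
E
python3 s3.py
```

```text
above 17.01 [ 0.5075 -0.0056  0.1801] F [0.1806 0.428  0.5554] w 0.092
down 18.06 [0.5507 0.0062 0.1022] F [ 0.8243  0.3789 -0.1527] w 0.0918
grip 18.64 [0.5506 0.0062 0.102 ] F [-1.8412 -0.5401  1.8614] w 0.0603
lift15 19.09 [0.5434 0.0041 0.1152] F [ 0.4888 -0.234   0.2366] w 0.06
lift65 19.87 [ 0.5192 -0.0026  0.1579] F [-0.1405  0.3992 -0.3037] w 0.0601
side peg [(array([ 0.6081, -0.1156,  0.1607]), 0.74)]
side blue_roll [(array([0.6903, 0.0009, 0.1702]), 0.81), (array([0.4744, 0.3502, 0.0043]), 0.42)]
side yellow_roll [(array([0.3685, 0.2066, 0.0194]), 0.78), (array([0.5297, 0.0023, 0.1539]), 0.7)]
top peg [(array([ 0.6081, -0.1227,  0.162 ]), 0.79)]
top blue_roll [(array([0.6942, 0.0027, 0.1746]), 0.62)]
top yellow_roll [(array([0.3835, 0.1264, 0.016 ]), 0.64), (array([ 0.5254, -0.0014,  0.1508]), 0.55)]
```

View pics/lift.png

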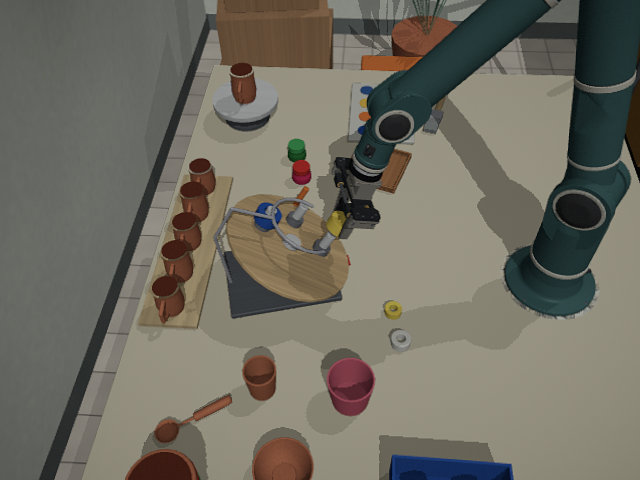

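The roll is held and clear of the post: side picture (337,222), detected at (0.530,0.002,0.154), expected z 0.154. The carousel is still clicked and blue is on its post. Now the tray.

```bash
cat > s4.py <<'E'
from s3 import *
from scipy.spatial.transform import Rotation as Ro
Rt=Ro.from_euler('z',d(27+90-90)-p[3]).as_matrix()@R_(d(-12),d(180))
T=np.array([.4315,-.3735,0])
def tray_tcp(zb): return T+[0,0,zb+HG]+Rt[:,1]*.019
if __name__=='__main__':
    print('roll axis in tray frame',Rt@R.T@n,'jaw',Rt[:,2])
    assert solver.inverse_kinematics(tray_tcp(.12),Rt) is not None and solver.inverse_kinematics(tray_tcp(.002),Rt) is not None
    env.movel([.46,-.08,.24],rate=.15);st('out')
    env.reach(tray_tcp(.12),Rt);st('over')
    env.movel(tray_tcp(.014),rate=.12);st('near')
    f0=np.mean([env.sense()['wrist_force'][2] for _ in range(5)])
    for zb in np.arange(.011,.0005,-.0015):
        env.movel(tray_tcp(zb),rate=.02);env.pause(.1)
        f=env.sense()['wrist_force'][2]-f0;print(round(zb,4),round(f,2))
        if f>3.5: break
    st('set');snap('side','set.png')
    for c in('side','top'):
        if c=='top':snap(c,'set_top.png')
        print(c,[(np.round(r['at'],4),round(r['score'],2)) for r in tip_of(c,'yellow_roll')[:3]])
E
python3 s4.py
python3 - <<'E'
import cv2,numpy as np
a=cv2.imread('pics/set.png')[100:220,300:460];cv2.imwrite('pics/set_c.png',cv2.resize(a,(800,600)))
E
```

```text
roll axis in tray frame [-0. -0.  1.] jaw [ 0.454 -0.891  0.   ]
out 21.27 [ 0.4599 -0.0795  0.2397] F [-1.327  -0.066  -0.4494] w 0.0603
over 22.47 [ 0.4288 -0.3739  0.1267] F [ 0.3471  0.1056 -0.7178] w 0.0603
near 23.5 [ 0.4286 -0.3756  0.0211] F [-0.8268  0.5254  0.4174] w 0.0603
0.011 -0.65
0.0095 -0.39
0.008 -0.65
0.0065 -0.54
0.005 0.16
0.0035 9.68
set 25.65 [ 0.428  -0.3753  0.0112] F [-1.9145  2.0102 10.0997] w 0.06
side [(array([0.366 , 0.2057, 0.0236]), 0.61), (array([ 0.4354, -0.3689,  0.0068]), 0.51)]
top [(array([0.3846, 0.1247, 0.0197]), 0.63), (array([ 0.4327, -0.3719,  0.0031]), 0.6), (array([0.3643, 0.2066, 0.0201]), 0.54)]
```

View pics/set_c.png

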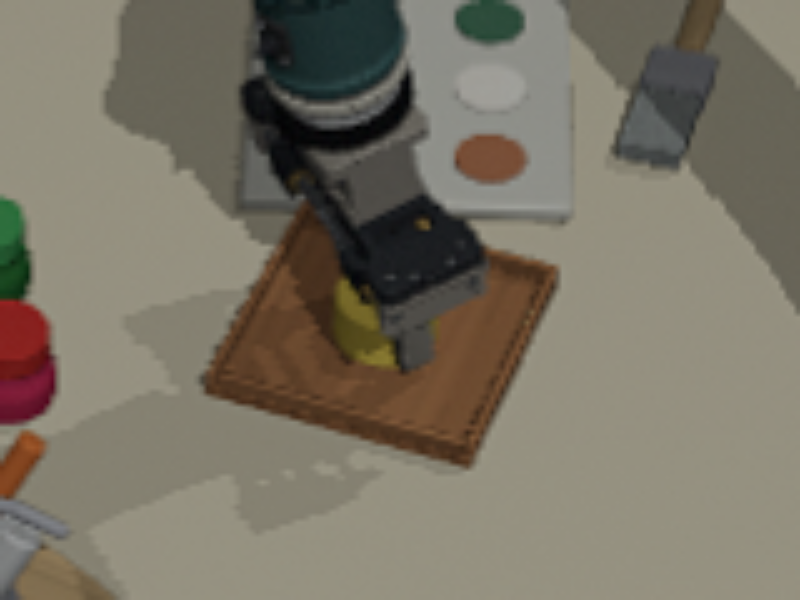

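The roll is standing flat on the tray floor, mid-tray at crop (385,320). Contact came as expected at about 4–5 mm, so I ease off, release, retreat and check.

```bash
python3 - <<'E'
from s4 import *
env.movel(tray_tcp(.0044),rate=.02);st('ease')
effector.release();env.pause(.2);st('open')
env.movel(env.sense()['ee_pos']-Rt[:,1]*.12,rate=.15)
env.movel(env.sense()['ee_pos']+[-.08,-.12,.08],rate=.2);st('away')
F=frame(p[3])
for c in('side','top'):
    pic,dep=snap(c,'end_'+c+'.png')
    for k in('yellow_roll','blue_roll','peg','seat_left','tub','cup','pot_red','pot_green','bowl'):
        print(c,k,[np.round(r['at'],4).tolist() for r in tip_of(c,k)[:3] if r['score']>.4])
    h=cv2.cvtColor(pic,cv2.COLOR_RGB2HSV);u=proj(c,T+[0,0,.035])[0].astype(int);yy,xx=np.mgrid[u[1]-25:u[1]+25,u[0]-25:u[0]+25]
    m=(abs(h[yy,xx,0].astype(int)-27)<7)&(h[yy,xx,1]>120);xy=np.c_[xx[m],yy[m]];L=deproj(c,xy,dep[xy[:,1],xy[:,0]])
    t=L[L[:,2]>.028];print(c,'roll top z',np.percentile(t[:,2],[5,50,95]),'mid',t[:,:2].mean(0))
a=cv2.imread('pics/end_side.png')[90:330,200:440];cv2.imwrite('pics/end_c.png',cv2.resize(a,(600,600)))
E
```

```text
ease 26.1 [ 0.4282 -0.3754  0.0112] F [ 0.1581 -0.3637  5.3647] w 0.0603
open 26.93 [ 0.428  -0.3753  0.0108] F [ 0.0216 -0.2506  0.4796] w 0.0917
away 28.85 [ 0.37   -0.4824  0.2065] F [-0.4485  0.3465 -0.2344] w 0.0921
side yellow_roll [[0.3682, 0.2062, 0.0192], [0.4322, -0.3722, 0.0039], [0.5978, 0.5242, -0.0]]
side blue_roll [[0.6919, 0.0032, 0.1708]]
side peg [[0.6115, -0.1191, 0.1581]]
side seat_left [[0.5543, 0.0075, 0.0978]]
side tub [[0.4768, 0.3516, 0.0027]]
side cup [[0.6694, 0.3407, -0.0024]]
side pot_red []
side pot_green [[0.6681, -0.4094, -0.0039]]
side bowl [[0.6014, 0.5279, 0.0011]]
side roll top z [0.0288 0.0338 0.0384] mid [ 0.4297 -0.3653]
top yellow_roll [[0.4327, -0.3755, 0.0062], [0.3805, 0.1274, 0.0184], [0.3647, 0.2069, 0.022]]
top blue_roll [[0.6939, 0.0037, 0.1736]]
top peg [[0.6084, -0.1233, 0.1588]]
top seat_left [[0.5595, 0.0088, 0.097]]
top tub [[0.4296, -0.3725, 0.0028], [0.475, 0.3541, 0.0046]]
top cup [[0.6639, 0.3422, 0.0013], [0.5615, 0.01, 0.0958]]
top pot_red [[0.6457, -0.3092, 0.0052]]
top pot_green [[0.6663, -0.406, -0.002]]
top bowl [[0.5948, 0.5278, 0.0009]]
top roll top z [0.0295 0.0353 0.0429] mid [ 0.4264 -0.3718]
```

View pics/end_c.png

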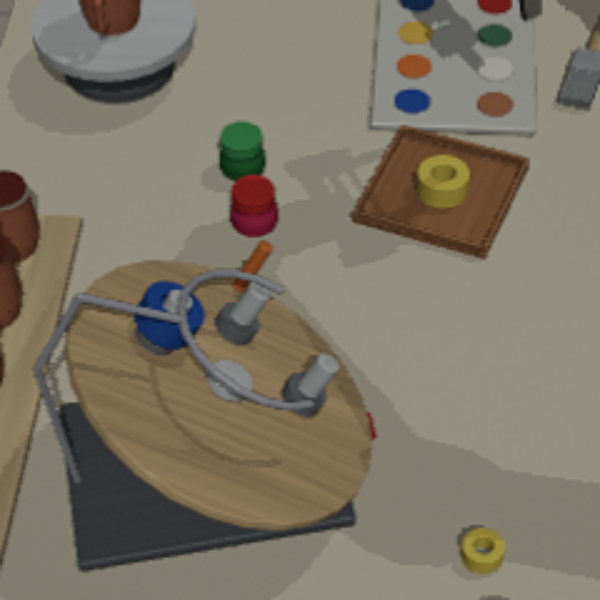

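The roll lies flat in the tray at (443,180). Blue is on its post at (170,315), and the peg is at (253,265), still clicked. All other things stand where they were, so I hand in.

```bash
python3 -c "
from h import *
workorder.finish_job();print(env.sense()['t'])"
```

```text
the job is handed in; nothing more can be done
the job is handed in; nothing more can be done
```

The job is done and handed in, at about 29 s of the 58 s allowed.

**What I did:** I pushed the orange peg with closed fingers until the carousel clicked at +1.309 rad. I then gripped the yellow roll at the front, slid it 65 mm straight up its post, and lowered it into the tray until it touched. I eased off and released it there.

**Last checks:**
- **Yellow roll:** it lies flat mid-tray at about (0.432, -0.374). Its top face measured about 34–35 mm up, against 35 mm expected.
- **Carousel:** both cameras put the peg within about 5 mm of its clicked place.
- **Blue roll:** it is still on its post, within about 3 mm of where it should be.
- **Pottery and paint things:** tub, cup, both pots and bowl read within about 5 mm of where they stood at the start.
- **Forces:** the highest wrist reading I saw was about 10 N, as the roll touched down.

**Disagreements:**
- The networks also reported the small yellow and white rolls on the table as yellow rolls, and once took the tray for the tub.
- The side camera missed the red pot, so its position rests on the top camera and the final picture.
- One side-camera colour measurement of the roll at the gate came out about 20 mm sideways. I took it as contaminated, since the other readings agreed.

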